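Feed a microtube rack down the roller track

TASK

Pick up the wide rack of capped microtubes and set it down gently, lengthwise between the side guides, on the high end of the sloped roller track. Let go there and let it roll down to the stop by itself, without pushing or guiding it on the way. Leave the two narrow racks where they stand.

Things in the scene. Friction and masses are not known exactly. Their poses are not given: they have to be found in the camera images.
- microtube_rack: The rack to load: orange block full of capped microtubes, 120 (x) x 50 (y) x 34 mm high with the caps, 0.1 to 0.2 kg. Origin: centre of its underside; x along its length, z up. Stands on the bench; either end may lead. Grip it across the 50 mm, fingertips at least 8 mm above its underside (to clear the lane's guides later); its firm sides are 28 mm high.
- roller_deck: Fixed aluminium lane of free rollers, 305 x 102 mm, 8 deg downhill away from the robot. Origin: loading place at the high end (set the rack's centre within 35 mm), mid-lane on the roller tops, 65 mm above the bench. x downhill, y across, z square to the rollers. Rollers x -75..207 mm; stop face x 215, 20 mm high; side guides 86 mm apart, 6 mm above the rollers: keep fingertips above them. Rolls at about 0.15 m/s.
- narrow_rack_a: A narrow grey rack with a black top with holes, 92 (x) x 25 (y) x 32 mm high, standing on the bench: not to be moved. Origin: centre of its underside, x along its length.
- narrow_rack_b: A second narrow grey rack with a black top, the same as the other: not to be moved. Origin: centre of its underside, x along its length.
Not all that is in view belongs to the job. What is shaped like the microtube_rack but yellow is not meant.

How it is judged:
By the outcome, as a careful person would: the job done as asked, in the order asked, and still so for the second after the job is handed in, with the robot touching nothing.
It also fails if it takes over 38 s, if anything falls off the work surface, if the arm or the gripper's body presses on something with over 40 N, if the wrist force passes 120 N, or if a joint passes its speed limit or range.

ROBOT

A 6-joint arm with a two-finger parallel gripper is mounted at the origin on a cart in front of the work surface, level with it; the furniture and walls round the work are solid. World frame = base frame: x ahead of the robot, y to its left, z up, the work surface at z = 0. Lengths are in m, angles in rad, forces in N, time in s.
With the tool pointing down it reaches from about 0.375 to 0.9 m from the base axis. Payload 3.1 kg.
Tool frame: the origin (TCP) lies between the finger pads; the fingertips stand 8 mm ahead of it and the grasp point (between the pads) lies 11 mm behind it; z points along the fingers, y is the line along which they close (so a half turn about z gives the same grasp; the last joint's range is limited). The gripper opens to 87 mm and grips with 3 to 60 N. Pads are 19 mm wide; open, the fingers measure 117 mm over their backs; the gripper's body (75 mm by 190 mm) begins 51 mm behind the grasp point.
Start: joints at [0.986, 0.527, 1.433, -0, 1.181, -0.178], TCP at [0.247, 0.574, 0.231] pointing down, gripper open.
Joint ranges: [-3.08, 3.08], [-0.75, 2.2], [0.22, 2.44], [-1.43, 4.57], [0, 2.65], [-2.85, 2.85]. Speed limits (rad/s): [2.79, 2.79, 3.14, 3.14, 3.14, 3.14].

INTERFACE

Orientations are given as a unit quaternion [x, y, z, w].
In Python, from rig import robot, vision, job gives the robot as it stands.
- The arm moves only by the shell command python3 -m handwheel 'ROWS' [OPENING] [FORCE]. ROWS is JSON, a list of rows, each a list of 4 numbers: the shift along the tool's x, y, z as a fraction of full scale, then the turn about the tool's z as a fraction of full scale. A call has 1 to 20 rows; each row is the pose to reach, as a shift and turn from the pose commanded when the call began, along the tool's axes at that moment, turning the shorter way round; what a row does not reach only later rows make up. Full scale, the value 1, is 300 mm for a shift and 2 pi rad for a turn. A row lasts 1/12 s, in which the tool goes at most 41.7 mm and 7.16 degrees, less where a joint would pass 70% of its speed; a pose out of reach is approached as far as the arm can. A call with a number of a shift or a turn outside -1 to 1 is refused whole. A call with a gripper value outside its range is refused whole. OPENING is the opening in per cent of the stroke, from 0 (shut) to 100 (fully open), set as the call begins (- or left out, the last holds). The fingers move at their own pace and stop on an object; FORCE is the grip in N (left out, the last holds). Time passes only in rows, so rows that repeat a pose let the fingers close. It gives the time, the measured TCP pose, the force, the opening and the grip force at its end, in the units of the state.
- robot.get_obs(): the state, without advancing time (a new reading comes with each control period).
- vision.camera(name): name is "scene" or "top"; returns a dict with "frame" (384x512x3 uint8, red, green, blue), "K" (3x3 intrinsics, pixels), "cam_to_world" (4x4, takes a point from camera to world coordinates). Camera axes: x right, y down, z forward; pixel columns grow to the right and rows downward; lengths in m; the calibration is good to about 2 mm. A picture is of the moment at which its call begins. There is no depth.
- job.hand_in(): hands the job in; it is judged then, once.
Trained networks look in the newest picture that a camera, given by its name, has taken for a name from the list of things; names that differ only in an ending like _2 or _b are one class to them, and where a whole thing is asked for, a point or a joint stands for the part that bears it (a point fixed in the world has none). Each returns a list of dicts, best first, with "conf" (0 to 1); they miss things now and then, are a little off and sometimes report something else, mostly with a low value. They report only what shows in the picture. A call takes as long as a camera call. They do not tell look-alikes from the thing itself.
- vision.look_for(camera, label): "point" ([row, column] in pixels, amid what is visible of it).
- vision.outline_of(camera, label): "mask" (384x512 bool, what is visible of it) and "point" ([row, column] in pixels, amid what is visible of it).
The state is a dict: "time": time; "q": joint angles; "joint_velocities": joint speeds; "joint_torque": joint torques, N m; "position": TCP position; "tool_rot": TCP orientation; "ft_force": force on the tool from outside, world axes, zero at the start; "moment": the same for the moment, N m; "grip_width": finger opening in m; "grip_force": force on a finger pad.
Only numpy, scipy, OpenCV 4.12 (cv2) and the standard library are available. Lean on these libraries where they do the work, as an engineer would, in place of code of your own. Each camera call takes 0.05 s, during which the arm holds its last target. There are 200 camera calls.

## Working session

There is one attempt and no reset: what is moved stays moved. The work goes in short steps, Python scripts to look and compute and a shell command to move; the robot and the scene stay as the last step left them, time stands still between calls to the robot, and variables do not carry over. Pictures are saved under pics/ and viewed, at most 10 in all, crops included, and the job is handed in when it is done.

```bash
mkdir -p pics; cat > h.py <<'E'
import numpy as np, cv2
from rig import robot, vision, job
def snap(n):
    c=vision.camera(n); return c['frame'],np.array(c['K']),np.array(c['cam_to_world'])
def ray(K,T,rc,z):
    d=T[:3,:3]@np.linalg.solve(K,[rc[1],rc[0],1.]); o=T[:3,3]; return o+d*(z-o[2])/d[2]
def proj(K,T,p):
    q=np.linalg.inv(T)@np.r_[p,1]; u=K@q[:3]; return u[1]/u[2],u[0]/u[2]
E
python3 - <<'E'
from h import *
for n in('top','scene'):
    f,K,T=snap(n); cv2.imwrite(f'pics/{n}0.png',f[:,:,::-1]); print(n,K.tolist(),T.round(4).tolist())
    for l in('microtube_rack','roller_deck','narrow_rack_a'):
        for d in vision.look_for(n,l): print(l,d['conf'],np.round(d['point']))
o=robot.get_obs();print({k:np.round(o[k],3).tolist() for k in('time','position','tool_rot','ft_force','grip_width')})
E
```

```text
top [[394.5256036860097, 0.0, 251.59863505566545], [0.0, 394.5256036860097, 192.92102460533965], [0.0, 0.0, 1.0]] [[0.0147, -0.9979, 0.0628, 0.3468], [-0.9994, -0.0167, -0.0315, -0.0501], [0.0324, -0.0623, -0.9975, 1.2021], [0.0, 0.0, 0.0, 1.0]]
microtube_rack 0.71 [235. 143.]
microtube_rack 0.57 [173. 246.]
roller_deck 0.7 [142. 175.]
narrow_rack_a 0.81 [171. 301.]
narrow_rack_a 0.7 [174. 341.]
scene [[354.9935905203412, 0.0, 255.02800076654822], [0.0, 354.9935905203412, 197.4811383086837], [0.0, 0.0, 1.0]] [[0.9117, -0.1745, 0.372, 0.0049], [-0.4109, -0.3846, 0.8266, -0.9136], [-0.0012, -0.9064, -0.4223, 0.5185], [0.0, 0.0, 0.0, 1.0]]
microtube_rack 0.63 [189. 198.]
microtube_rack 0.5 [176. 279.]
roller_deck 0.73 [177. 279.]
narrow_rack_a 0.98 [234. 317.]
narrow_rack_a 0.86 [260. 341.]
{'time': 0.4, 'position': [0.247, 0.574, 0.23], 'tool_rot': [0.202, 0.979, -0.0, -0.0], 'ft_force': [-0.582, 0.013, -0.263], 'grip_width': 0.087}
```

View pics/top0.png

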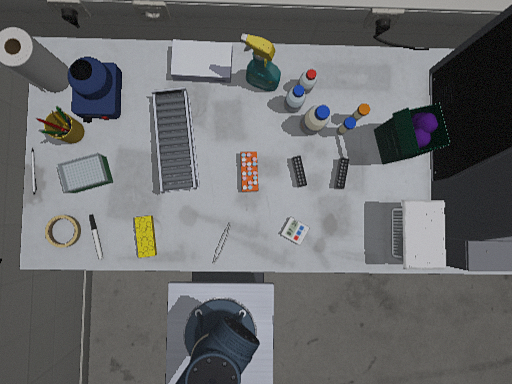

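View pics/scene0.png

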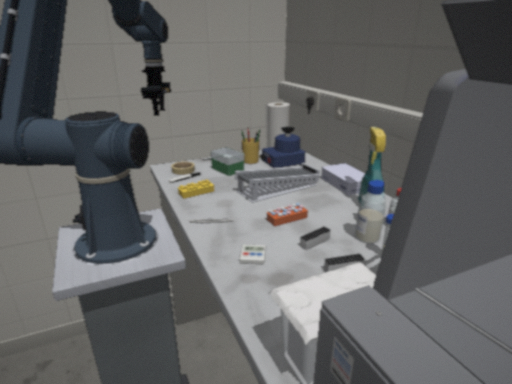

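Candidates for the rack are the orange block, top (172,249) / scene (214,288), and the yellow block, top (236,145) / scene (189,197). The orange one with white caps fits the description, and the yellow one is the excluded look-alike. The lane is at top (142,175) and the narrow racks are at (171,299) and (173,341).

```bash
python3 - <<'E'
from h import *
o=robot.get_obs()
fs,Ks,Ts=snap('scene'); print('tcp in scene',proj(Ks,Ts,o['position']))
f,K,T=snap('top'); print('tcp in top',proj(K,T,o['position']))
cv2.imwrite('pics/crop1.png',cv2.resize(f[75:215,140:360,::-1],None,fx=3.6,fy=3.6,interpolation=cv2.INTER_CUBIC))
def rect(m,z):
    ys,xs=np.nonzero(m); c=cv2.convexHull(np.c_[xs,ys].astype(np.int32))[:,0]
    P=np.array([ray(K,T,(y,x),z)[:2] for x,y in c]).astype(np.float32)
    r=cv2.minAreaRect(P*1000); return r,cv2.boxPoints(r).round(0).tolist()
hsv=cv2.cvtColor(f,cv2.COLOR_RGB2HSV)
m=((hsv[...,0]<14)&(hsv[...,1]>140)&(hsv[...,2]>100)); m[:140]=0;m[200:]=0;m[:,:230]=0;m[:,270:]=0
print('orange',rect(m,.028))
for l,z in(('microtube_rack',.03),('narrow_rack_a',.032),('roller_deck',.055)):
    for d in vision.outline_of('top',l): print(l,d['conf'],np.round(d['point']),rect(d['mask'],z))
E
```

```text
tcp in scene (np.float64(110.47862773231766), np.float64(158.97966921058418))
tcp in top (np.float64(255.47599986733886), np.float64(-23.00150713036152))
orange (((485.7099609375, -78.09007263183594), (117.78350830078125, 48.61638641357422), 3.3140852451324463), [[426.0, -57.0], [428.0, -106.0], [546.0, -99.0], [543.0, -50.0]])
microtube_rack 0.89 [234. 143.] (((290.2253112792969, 223.41104125976562), (118.28072357177734, 54.64303970336914), 7.959578037261963), [[228.0, 242.0], [235.0, 188.0], [353.0, 205.0], [345.0, 259.0]])
microtube_rack 0.86 [175. 246.] (((486.650390625, -78.89881134033203), (120.37574005126953, 52.20681381225586), 3.053422451019287), [[425.0, -56.0], [428.0, -108.0], [548.0, -102.0], [545.0, -50.0]])
narrow_rack_a 0.89 [176. 339.] (((485.74859619140625, -354.7674560546875), (37.22941970825195, 98.66727447509766), 80.63042449951172), [[434.0, -365.0], [531.0, -381.0], [537.0, -344.0], [440.0, -328.0]])
narrow_rack_a 0.6 [173. 299.] (((488.3717956542969, -226.24459838867188), (91.88961029052734, 29.695791244506836), 13.639359474182129), [[440.0, -223.0], [447.0, -252.0], [537.0, -230.0], [530.0, -201.0]])
roller_deck 0.87 [142. 175.] (((573.8042602539062, 143.840087890625), (305.29559326171875, 108.49642944335938), 6.437582015991211), [[416.0, 181.0], [428.0, 73.0], [732.0, 107.0], [719.0, 215.0]])
```

View pics/crop1.png

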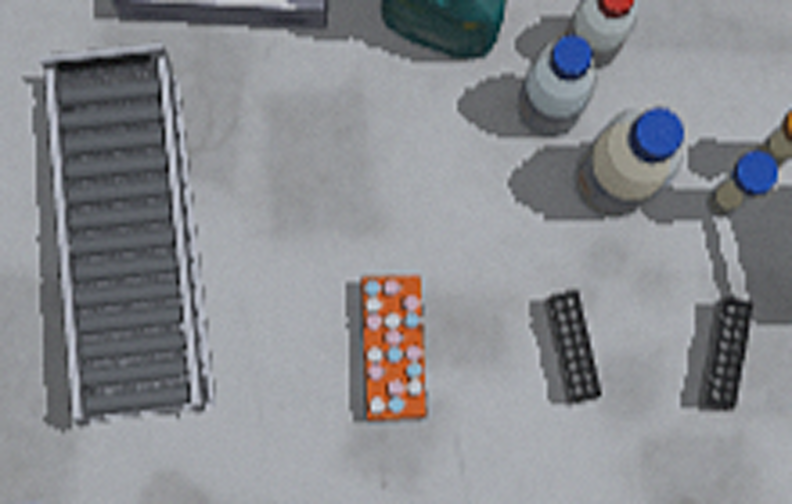

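The crop confirms it: the orange block with pale caps at crop (395,348) is the target rack. The lane runs from its low end at crop (105,55) to its high end at (140,415). Next I fit the lane pose and check it with an overlay.

```bash
cat > lane.py <<'E'
from h import *
from scipy.spatial.transform import Rotation as R
def lp(p,L):  # lane coords -> world
    return R.from_euler('z',L[2]).as_matrix()@R.from_euler('y',8,degrees=True).as_matrix()@np.array(p,float)+[L[0],L[1],.065]
E
python3 - <<'E'
from lane import *
from scipy.optimize import least_squares
f,K,T=snap('top'); fs,Ks,Ts=snap('scene')
px=lambda c:np.array([75+c[1]/3.6,140+c[0]/3.6])
lines=[(.043,(57,75),(85,412)),(-.043,(161,65),(189,403))]
def res(L):
    r=[]
    for y,a,b in lines:
        a,b=px(a),px(b); d=(b-a)/np.linalg.norm(b-a)
        for x in(-.07,.07,.2):
            v=np.array(proj(K,T,lp((x,y,.006),L)))-a; r.append(v[0]*d[1]-v[1]*d[0])
    for y,c in((.047,(80,422)),(-.047,(201,408))): r.append(proj(K,T,lp((-.082,y,.006),L))[0]-px(c)[0])
    return r
s=least_squares(res,[.5,.14,.1]);print(s.x,np.degrees(s.x[2]),np.round(s.fun,2))
L=s.x; np.save('L.npy',L)
def ov(f,K,T,r0,c0,h,w,k,name):
    im=cv2.resize(f[r0:r0+h,c0:c0+w,::-1],None,fx=k,fy=k,interpolation=cv2.INTER_CUBIC)
    def ln(P,Q,col):
        a,b=[tuple(int(round(v)) for v in ((q[1]-c0+.5)*k,(q[0]-r0+.5)*k)) for q in(proj(K,T,P),proj(K,T,Q))]; cv2.line(im,a,b,col,1)
    for y in(.043,-.043): ln(lp((-.082,y,.006),L),lp((.215,y,.006),L),(0,255,0))
    ln(lp((.215,-.043,.02),L),lp((.215,.043,.02),L),(0,0,255))
    ln(lp((.215,-.043,0),L),lp((.215,.043,0),L),(255,0,255))
    for x in(-.075,0,.207): ln(lp((x,-.043,0),L),lp((x,.043,0),L),(0,255,255))
    c,a=np.array([.486,-.0785]),np.radians(3.2); u=np.array([np.cos(a),np.sin(a)]);v=np.array([-u[1],u[0]])
    for z in(0,.028):
        q=[np.r_[c+i*.06*u+j*.025*v,z] for i,j in((1,1),(1,-1),(-1,-1),(-1,1))]
        for i in range(4): ln(q[i],q[(i+1)%4],(255,0,0) if z else (255,255,0))
    return im
a=ov(f,K,T,80,145,120,125,4.6,'t'); b=ov(fs,Ks,Ts,155,220,85,110,7,'s')
cv2.imwrite('pics/ovt.png',a);cv2.imwrite('pics/ovs.png',b)
E
```

```text
[0.50111591 0.13257278 0.12927626] 7.406983842787652 [ 0.74  0.39  0.08 -0.78 -0.39 -0.04 -0.09  0.08]
```

View pics/ovt.png

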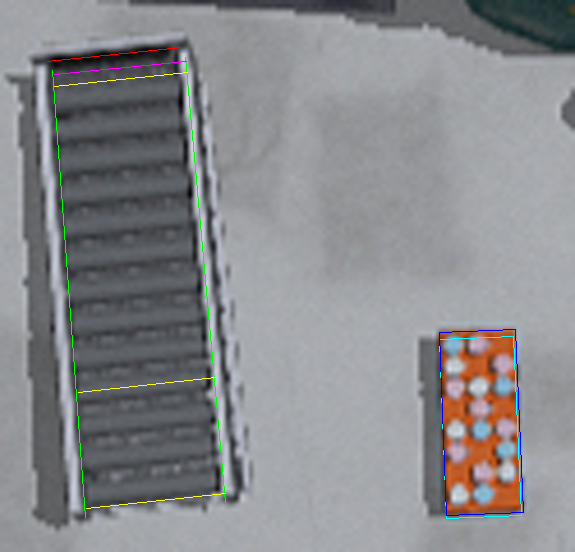

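View pics/ovs.png

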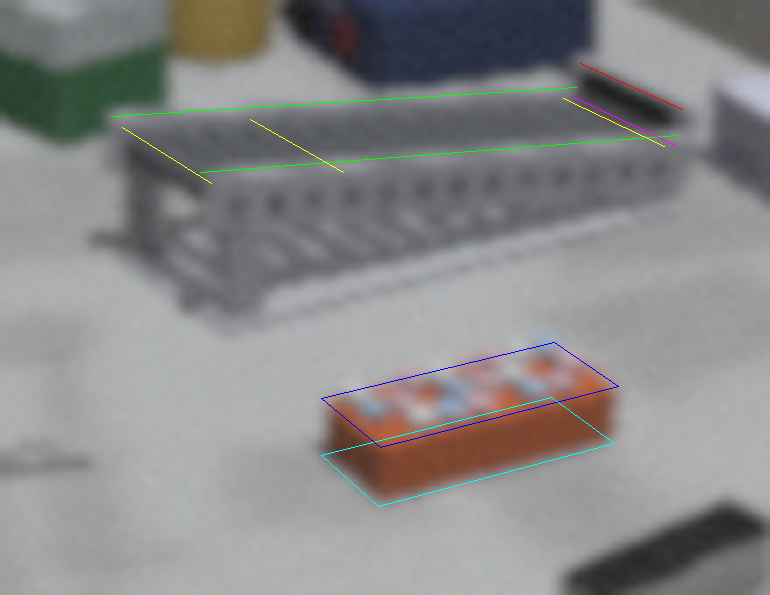

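The overlays agree to about 2 mm. The rack is at (0.486,-0.0785) with yaw 3.2°, and the lane origin is at (0.501,0.133) with yaw 7.4°. The tool can't tilt, so I'll lower the rack level until its uphill edge touches, then let it pivot between softly closed pads. First I work out the shifts to the rack.

```bash
cat > go.py <<'E'
import sys; from lane import *
def goal(x,y,z,yaw):  # yaw deg: long axis of thing gripped; tool y is across it
    o=robot.get_obs(); M=R.from_quat(o['tool_rot']).as_matrix(); p=np.array(o['position'])
    ya=np.degrees(np.arctan2(M[1,1],M[0,1])); t=(yaw+90-ya+90)%180-90
    s=M.T@(np.array([x,y,z])-p)/.3
    print('t',o['time'],'pos',p.round(4),'ya',round(ya,2),'F',np.round(o['ft_force'],1),'grip',round(o['grip_width'],4),round(o['grip_force'],1),'\nROW',s.round(4),round(-t/360,5),'rows>=',round(np.linalg.norm(s)*.3/.0417,1),abs(t)/7.16)
goal(*map(float,sys.argv[1:]))
E
python3 go.py .486 -.0785 .2 3.2
```

```text
t 0.75 pos [0.2473 0.574  0.2306] ya 66.69 F [ 0.3 -0.5  0.3] grip 0.087 0.0 
ROW [-1.5914 -1.6826  0.102 ] -0.07363 rows>= 16.7 3.7021953607150566
```

```bash
python3 -m handwheel '[[-0.1,-0.1,0,0],[-0.2,-0.2,0,0],[-0.3,-0.3,0,0],[-0.4,-0.4,0,0],[-0.5,-0.5,0,0],[-0.6,-0.6,0,0],[-0.7,-0.7,0,0],[-0.8,-0.84,0,0],[-0.8,-0.84,0,0],[-0.8,-0.84,0,0]]' 100 && python3 go.py .486 -.0785 .2 3.2
```

```text
time: 1.58
position: [0.3688, 0.2447, 0.2307]
tool_rot: [0.204, 0.979, -0.0, 0.0]
ft_force: [-0.1, 0.1, -0.2]
grip_width: 0.0868
grip_force: 0.0
t 1.5833 pos [0.3688 0.2447 0.2307] ya 66.4 F [-0.1  0.1 -0.2] grip 0.0868 0.0 
ROW [-0.7893 -0.8307  0.1035] -0.07443 rows>= 8.3 3.742349336552033
```

```bash
python3 -m handwheel '[[-0.1,-0.1,0,-0.01],[-0.2,-0.2,0,-0.02],[-0.3,-0.3,0.02,-0.03],[-0.4,-0.4,0.04,-0.04],[-0.5,-0.5,0.06,-0.05],[-0.6,-0.6,0.08,-0.06],[-0.7,-0.72,0.1,-0.07],[-0.789,-0.831,0.1,-0.0744],[-0.789,-0.831,0.1,-0.0744],[-0.789,-0.831,0.1,-0.0744],[-0.789,-0.831,0.1,-0.0744],[-0.789,-0.831,0.1,-0.0744]]' 100 && python3 go.py .486 -.0785 .018 3.2
```

```text
time: 2.58
position: [0.486, -0.0732, 0.2004]
tool_rot: [-0.031, 1.0, 0.001, -0.001]
ft_force: [0.3, -0.1, 0.3]
grip_width: 0.0873
grip_force: 0.0
t 2.5833 pos [ 0.486  -0.0732  0.2004] ya 93.53 F [ 0.3 -0.1  0.3] grip 0.0873 0.0 
ROW [ 4.00e-04 -1.85e-02  6.08e-01] 0.00093 rows>= 4.4 0.04673419764963153
```

```bash
python3 -m handwheel '[[0,0,0,0],[0,0,0.1,0],[0,0,0.2,0],[0,0,0.3,0],[0,0,0.4,0],[0,0,0.45,0],[0,0,0.45,0],[0,0,0.45,0],[0,0,0.45,0]]' 100 && python3 go.py .486 -.0785 .018 3.2
```

```text
time: 3.33
position: [0.4874, -0.0744, 0.0666]
tool_rot: [-0.031, 1.0, -0.0, 0.001]
ft_force: [-0.3, -0.4, 0.3]
grip_width: 0.0873
grip_force: 0.0
t 3.3333 pos [ 0.4874 -0.0744  0.0666] ya 93.56 F [-0.3 -0.4  0.3] grip 0.0873 0.0 
ROW [ 0.0056 -0.0133  0.1619] 0.00099 rows>= 1.2 0.04994034334762124
```

```bash
python3 -m handwheel '[[0.005,-0.013,0,0.001],[0.005,-0.013,0.05,0.001],[0.005,-0.013,0.1,0.001],[0.005,-0.013,0.14,0.001],[0.005,-0.013,0.162,0.001],[0.005,-0.013,0.162,0.001],[0.005,-0.013,0.162,0.001],[0.005,-0.013,0.162,0.001]]' 100 && python3 go.py .486 -.0785 .018 3.2
```

```text
time: 4.0
position: [0.4861, -0.0793, 0.0178]
tool_rot: [-0.027, 1.0, -0.0, 0.001]
ft_force: [-0.7, -0.4, 0.2]
grip_width: 0.0875
grip_force: 0.0
t 4.0 pos [ 0.4861 -0.0793  0.0178] ya 93.11 F [-0.7 -0.4  0.2] grip 0.0875 0.0 
ROW [ 0.      0.0027 -0.0005] -0.00024 rows>= 0.0 0.012242877199852842
```

Positioned; now close with 12 N.

```bash
python3 -m handwheel '[[0,0,0,0],[0,0,0,0],[0,0,0,0],[0,0,0,0],[0,0,0,0],[0,0,0,0],[0,0,0,0],[0,0,0,0],[0,0,0,0],[0,0,0,0]]' 0 12 && python3 go.py .486 -.0785 .14 3.2
```

```text
time: 4.83
position: [0.4854, -0.079, 0.017]
tool_rot: [-0.027, 1.0, 0.0, -0.0]
ft_force: [-0.8, 0.2, -0.0]
grip_width: 0.05
grip_force: 12.0
t 4.8333 pos [ 0.4854 -0.079   0.017 ] ya 93.12 F [-0.8  0.2 -0. ] grip 0.05 12.0 
ROW [-0.0019  0.0016 -0.4101] -0.00023 rows>= 3.0 0.0116588999694176
```

```bash
python3 -m handwheel '[[0,0,-0.02,0],[0,0,-0.06,0],[0,0,-0.12,0],[0,0,-0.19,0],[0,0,-0.26,0],[0,0,-0.33,0],[0,0,-0.38,0],[0,0,-0.41,0],[0,0,-0.42,0],[0,0,-0.42,0],[0,0,-0.42,0]]' && python3 go.py .501 .1326 .14 7.4
```

```text
time: 5.75
position: [0.4849, -0.0788, 0.1424]
tool_rot: [-0.027, 1.0, 0.0, -0.001]
ft_force: [0.6, -0.1, -2.1]
grip_width: 0.0498
grip_force: 12.0
t 5.75 pos [ 0.4849 -0.0788  0.1424] ya 93.11 F [ 0.6 -0.1 -2.1] grip 0.0498 12.0 
ROW [-0.0919  0.7007  0.0083] -0.01191 rows>= 5.1 0.5988621012761938
```

```bash
python3 -m handwheel '[[0,0.03,0,0],[-0.01,0.08,0,0],[-0.02,0.15,0,0],[-0.03,0.23,0,-0.002],[-0.04,0.31,0,-0.004],[-0.05,0.39,0,-0.006],[-0.06,0.47,0,-0.008],[-0.07,0.55,0,-0.01],[-0.08,0.62,0,-0.012],[-0.09,0.67,0,-0.012],[-0.092,0.695,0,-0.012],[-0.092,0.701,0,-0.012],[-0.092,0.701,0,-0.012],[-0.092,0.701,0,-0.012],[-0.092,0.701,0,-0.012]]' && python3 go.py .501 .1326 .1 7.4
python3 - <<'E'
from lane import *
L=np.load('L.npy'); ims=[]
for n,(r0,c0,h,w) in(('top',(80,145,120,125)),('scene',(130,210,100,125))):
    f,K,T=snap(n); ims.append(cv2.resize(f[r0:r0+h,c0:c0+w,::-1],(390,375),interpolation=cv2.INTER_CUBIC))
cv2.imwrite('pics/held.png',np.hstack(ims))
E
```

```text
time: 7.0
position: [0.5014, 0.1316, 0.1427]
tool_rot: [-0.064, 0.998, -0.0, -0.0]
ft_force: [-0.7, -0.0, -2.6]
grip_width: 0.0501
grip_force: 12.0
t 7.0 pos [0.5014 0.1316 0.1427] ya 97.37 F [-0.7 -0.  -2.6] grip 0.0501 12.0 
ROW [0.0007 0.0034 0.1424] -8e-05 rows>= 1.0 0.003884348793943009
```

View pics/held.png

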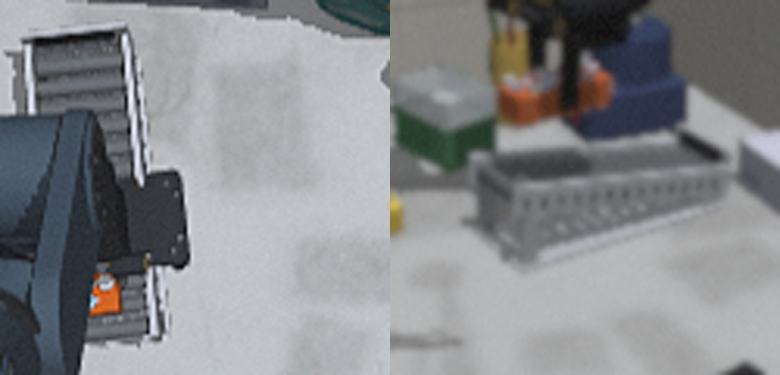

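```bash
python3 -m handwheel '[[0,0.003,0.02,0],[0,0.003,0.05,0],[0,0.003,0.09,0],[0,0.003,0.12,0],[0,0.003,0.14,0],[0,0.003,0.15,0],[0,0.003,0.157,0],[0,0.003,0.157,0],[0,0.003,0.157,0]]' && python3 go.py .501 .1326 .083 7.4
```

```text
time: 7.85
position: [0.5017, 0.1334, 0.0959]
tool_rot: [-0.065, 0.998, -0.0, 0.0]
ft_force: [0.1, 0.4, -0.6]
grip_width: 0.0499
grip_force: 12.0
t 7.85 pos [0.5017 0.1334 0.0959] ya 97.43 F [ 0.1  0.4 -0.6] grip 0.0499 12.0 
ROW [ 0.0026 -0.0023  0.0432] 0.0001 rows>= 0.3 0.004859469381974145
```

```bash
python3 -m handwheel '[[0,0,0.005,0],[0,0,0.009,0],[0,0,0.013,0],[0,0,0.017,0],[0,0,0.021,0],[0,0,0.025,0],[0,0,0.025,0],[0,0,0.025,0]]' - 4 && python3 go.py .501 .1326 .083 7.4
```

```text
time: 8.52
position: [0.5014, 0.1334, 0.0883]
tool_rot: [-0.065, 0.998, -0.0, -0.0]
ft_force: [0.1, -0.4, -1.8]
grip_width: 0.0499
grip_force: 4.0
t 8.5167 pos [0.5014 0.1334 0.0883] ya 97.44 F [ 0.1 -0.4 -1.8] grip 0.0499 4.0 
ROW [ 0.0018 -0.0023  0.0176] 0.0001 rows>= 0.1 0.004923473447074535
```

```bash
python3 -m handwheel '[[0,0,0.003,0],[0,0,0.006,0],[0,0,0.009,0],[0,0,0.012,0],[0,0,0.015,0],[0,0,0.018,0],[0,0,0.018,0],[0,0,0.018,0]]' && python3 go.py .501 .1326 .083 7.4
python3 - <<'E'
from lane import *
f,K,T=snap('scene'); cv2.imwrite('pics/place.png',cv2.resize(f[135:215,220:330,::-1],None,fx=7,fy=7,interpolation=cv2.INTER_CUBIC))
E
```

```text
time: 9.18
position: [0.5013, 0.1334, 0.0828]
tool_rot: [-0.065, 0.998, 0.0, -0.0]
ft_force: [-0.1, -0.5, -1.1]
grip_width: 0.0502
grip_force: 4.0
t 9.1833 pos [0.5013 0.1334 0.0828] ya 97.43 F [-0.1 -0.5 -1.1] grip 0.0502 4.0 
ROW [ 0.0013 -0.0025 -0.0007] 8e-05 rows>= 0.0 0.0038962914060246415
```

View pics/place.png

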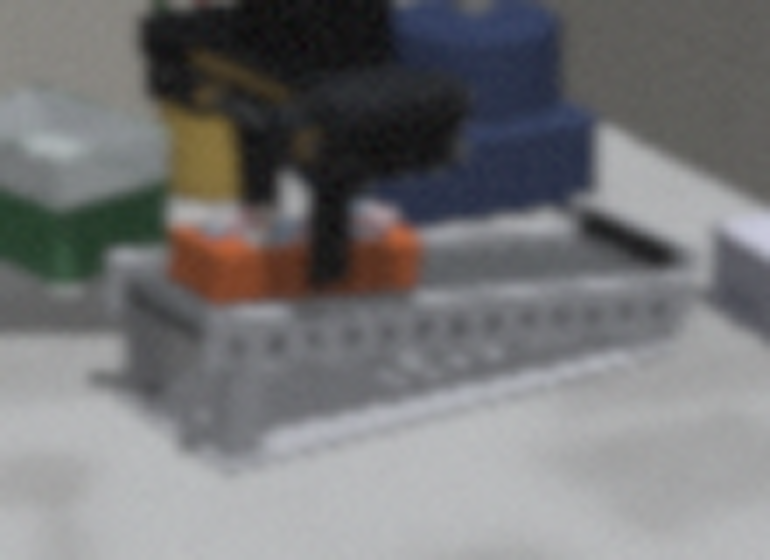

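The rack now lies parallel to the rollers, between crop (175,270) and (420,265), and the fingertips are above the guide. I release it and hold still while it rolls away.

```bash
python3 -m handwheel '[[0,0,0,0],[0,0,0,0],[0,0,0,0],[0,0,0,0],[0,0,0,0],[0,0,0,0],[0,0,0,0],[0,0,0,0],[0,0,0,0],[0,0,0,0],[0,0,0,0],[0,0,0,0],[0,0,0,0],[0,0,0,0],[0,0,0,0],[0,0,0,0],[0,0,0,0],[0,0,0,0],[0,0,0,0],[0,0,0,0]]' 100
python3 - <<'E'
from lane import *
f,K,T=snap('scene'); cv2.imwrite('pics/roll.png',cv2.resize(f[135:215,220:330,::-1],None,fx=7,fy=7,interpolation=cv2.INTER_CUBIC))
E
```

```text
time: 10.9
position: [0.5015, 0.1334, 0.083]
tool_rot: [-0.065, 0.998, -0.0, 0.0]
ft_force: [0.4, -0.2, -0.9]
grip_width: 0.0869
grip_force: 0.0
```

View pics/roll.png

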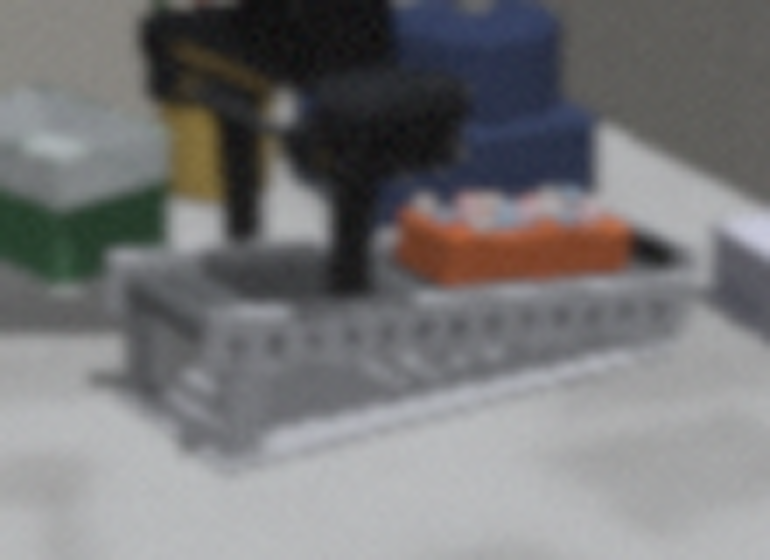

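The rack rolled by itself to near the stop, with its front end at crop (635,235). Now I lift the gripper clear and check.

```bash
python3 -m handwheel '[[0,0,-0.03,0],[0,0,-0.1,0],[0,0,-0.2,0],[0,0,-0.3,0],[0,0,-0.4,0],[0,0,-0.4,0],[0.1,0,-0.4,0],[0.2,0,-0.4,0],[0.25,0,-0.4,0],[0.25,0,-0.4,0],[0.25,0,-0.4,0],[0.25,0,-0.4,0]]'
python3 - <<'E'
from lane import *
L=np.load('L.npy'); ims=[]
for n,(r0,c0,h,w) in(('top',(80,145,120,220)),('scene',(135,220,145,150))):
    f,K,T=snap(n); im=cv2.resize(f[r0:r0+h,c0:c0+w,::-1],(390,213 if n=='top' else 377),interpolation=cv2.INTER_CUBIC)
    ims.append(cv2.copyMakeBorder(im,0,400-im.shape[0],0,5,0))
    print(n,'expected rack centre at stop',np.round(proj(K,T,lp((.155,0,.028),L)),1))
    hsv=cv2.cvtColor(f,cv2.COLOR_RGB2HSV); m=(hsv[...,0]<14)&(hsv[...,1]>140)&(hsv[...,2]>80); m[:80]=0;m[220:]=0;m[:,:145]=0;m[:,330:]=0
    ys,xs=np.nonzero(m); print('orange',ys.mean(),xs.mean())
    if n=='top':
        P=np.array([ray(K,T,(y,x),lp((.155,0,.028),L)[2])[:2] for x,y in zip(xs,ys)]).astype(np.float32); Rz=R.from_euler('z',-L[2]).as_matrix()[:2,:2]
        Q=(P-L[:2])@Rz.T*1000; print('lane rect mm',cv2.minAreaRect(Q.astype(np.float32)))
cv2.imwrite('pics/end.png',np.hstack(ims))
E
```

```text
time: 11.95
position: [0.4287, 0.1237, 0.2034]
tool_rot: [-0.065, 0.998, -0.0, 0.001]
ft_force: [0.1, 0.8, -0.3]
grip_width: 0.087
grip_force: 0.0
top expected rack centre at stop [109.1 170.4]
orange 112.57575757575758 171.2479338842975
lane rect mm ((153.357177734375, 0.6250400543212891), (51.36062240600586, 119.0820083618164), 89.33463287353516)
scene expected rack centre at stop [165.4 297.5]
orange 170.13529411764705 296.52941176470586
```

View pics/end.png

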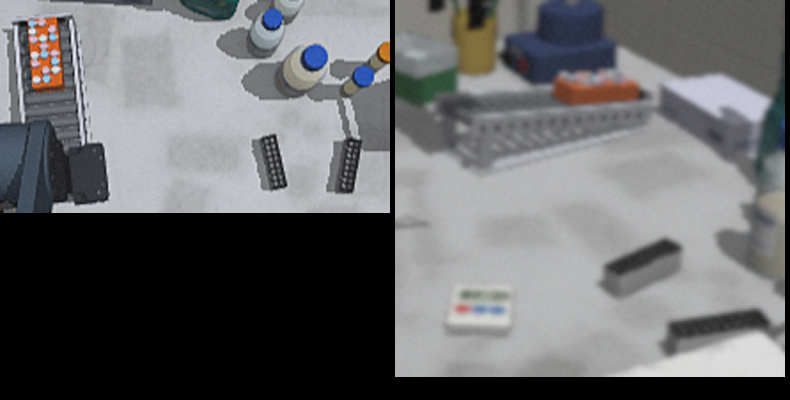

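The rack sits at the stop, centred in the lane at top crop (45,55), and the narrow racks are unmoved. I wait one second and confirm it is at rest before handing in.

```bash
python3 -m handwheel '[[0,0,0,0],[0,0,0,0],[0,0,0,0],[0,0,0,0],[0,0,0,0],[0,0,0,0],[0,0,0,0],[0,0,0,0],[0,0,0,0],[0,0,0,0],[0,0,0,0],[0,0,0,0]]' | head -1
python3 - <<'E'
from lane import *
L=np.load('L.npy'); f,K,T=snap('top')
hsv=cv2.cvtColor(f,cv2.COLOR_RGB2HSV); m=(hsv[...,0]<14)&(hsv[...,1]>140)&(hsv[...,2]>80); m[:80]=0;m[220:]=0;m[:,:145]=0;m[:,330:]=0
ys,xs=np.nonzero(m); print(ys.mean(),xs.mean(),ys.min(),ys.max())
for z in(0,.028): print('front top edge expected row',proj(K,T,lp((.215,0,z),L)),'rear',proj(K,T,lp((.095,0,z),L)))
E
```

```text
time: 13.05
112.60330578512396 171.30853994490357 90 131
front top edge expected row (np.float64(94.1992622354376), np.float64(170.55540610773141)) rear (np.float64(132.02002862926685), np.float64(173.71769690545676))
front top edge expected row (np.float64(89.93700175614762), np.float64(168.78283759280617)) rear (np.float64(128.58731556706624), np.float64(171.98492054487107))
```

At rest: the front edge is at row 90, where the stop should be.

```bash
python3 -c "
from rig import job; print(job.hand_in())"
```

```text
the job is handed in; nothing more can be done
None
```

I set the orange microtube rack on the high end of the lane and let go; it rolled by itself to the stop and rests there, with the narrow racks where they stood, and I handed the job in at about 13 s (no verdict was returned).

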